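Put each lid on its own storage pot

TASK

Close the four enamel storage pots before they go to the fridge: put each bamboo lid, right way up, on the pot that it fits, so that it sits fully home on the rim all round. Set the lids down rather than dropping them, do not tip a pot, and leave the salt mill and the herb jar standing where they are.

Things in the scene. Friction and masses are not known exactly. Their poses are not given: they have to be found in the camera images.
- large_round_pot: loose large round storage pot of white enamel with a dark blue rim, open at the top, a lemon lying in it (fixed, entirely below the lid's plug). 108 mm across its rim, 76 mm high, wall 3.5 mm. About 0.5 kg. Origin at the centre of its underside, z up.
- small_round_pot: loose small round storage pot of white enamel with a dark blue rim, open at the top, a bulb of garlic lying in it (fixed, entirely below the lid's plug). 78 mm across its rim, 74 mm high, wall 3.5 mm. About 0.5 kg. Origin at the centre of its underside, z up.
- square_pot: loose square storage pot of white enamel with a dark blue rim, open at the top, a tomato lying in it (fixed, entirely below the lid's plug). 90 x 90 mm at its rim, corners rounded to 16 mm, 80 mm high, wall 3.5 mm. About 0.5 kg. Origin at the centre of its underside, z up.
- oblong_pot: loose oblong storage pot of white enamel with a dark blue rim, open at the top, two mandarins lying in it (fixed, entirely below the lid's plug). 128 mm (its x) x 84 mm (its y) at its rim, corners rounded to 18 mm, 66 mm high, wall 3.5 mm. About 0.5 kg. Origin at the centre of its underside, z up.
- large_round_lid: loose large round bamboo lid, right way up: round board 111 mm across, 9 mm thick, over a grey 10 mm plug that tapers (play per side 2 mm at the board, 9 mm at the foot); on top a round knob 25 mm across and 24 mm high. Origin: centre of the plug's underside; board top at 19, handle top at 43 mm. 0.11 kg. Fits any way round; home, its origin is 66 mm above the pot's.
- small_round_lid: loose small round bamboo lid, right way up: round board 81 mm across, 9 mm thick, over a grey 10 mm plug that tapers (play per side 2 mm at the board, 9 mm at the foot); on top a round knob 25 mm across and 24 mm high. Origin: centre of the plug's underside; board top at 19, handle top at 43 mm. 0.11 kg. Fits any way round; home, its origin is 64 mm above the pot's.
- square_lid: loose square bamboo lid, right way up: square board 93 x 93 mm, 9 mm thick, over a grey 10 mm plug that tapers (play per side 2 mm at the board, 9 mm at the foot); on top a bar handle 50 (its x) x 18 (its y) x 24 mm high. Origin: centre of the plug's underside; board top at 19, handle top at 43 mm. 0.11 kg. Fits at any quarter turn; home, its origin is 70 mm above the pot's.
- oblong_lid: loose oblong bamboo lid, right way up: oblong board 131 mm (its x) x 87 mm (its y), 9 mm thick, over a grey 10 mm plug that tapers (play per side 2 mm at the board, 9 mm at the foot); on top a bar handle 60 (its x) x 18 (its y) x 24 mm high. Origin: centre of the plug's underside; board top at 19, handle top at 43 mm. 0.11 kg. Fits either way round; home, its origin is 56 mm above the pot's.
- salt_mill: bystander: small clear salt mill with a grey cap, 44 mm across, 90 mm high, loose. Origin at the centre of its underside.
- herb_jar: bystander: slim glass herb jar with a black cap, green on its top, and a green label, 40 mm across, 105 mm high, loose. Origin at the centre of its underside.

How it is judged:
At the end, for the whole second after the job is handed in: Every lid lies level and at rest on its own pot: centre within 8 mm of the pot's axis, at most 3 mm above its seat on the rim, tilted less than 0.06 rad to the pot; every pot stands upright on the worktop (horizontal distance between large_round_lid and large_round_pot below 0.008 m and z of large_round_lid in the frame of large_round_pot between 0.062 and 0.069 m and angle between the z axis of large_round_lid and the z axis of large_round_pot, either way round below 0.06 rad and angle between each of large_round_lid, small_round_lid, square_lid, oblong_lid's own z axis and vertical below 0.1 rad and height (world z) of each of large_round_pot, small_round_pot, square_pot, oblong_pot below 0.006 m and linear speed of each of large_round_lid, large_round_pot, small_round_lid, small_round_pot, square_lid, square_pot, oblong_lid, oblong_pot below 0.02 m/s and horizontal distance between small_round_lid and small_round_pot below 0.008 m and z of small_round_lid in the frame of small_round_pot between 0.06 and 0.067 m and angle between the z axis of small_round_lid and the z axis of small_round_pot, either way round below 0.06 rad and horizontal distance between square_lid and square_pot below 0.008 m and z of square_lid in the frame of square_pot between 0.066 and 0.073 m and angle between the z axis of square_lid and the z axis of square_pot, either way round below 0.06 rad and horizontal distance between oblong_lid and oblong_pot below 0.008 m and z of oblong_lid in the frame of oblong_pot between 0.052 and 0.059 m and angle between the z axis of oblong_lid and the z axis of oblong_pot, either way round below 0.06 rad); the robot touches nothing.
It fails at once if a lid is dropped from more than about 3 cm or thrown ((linear speed of large_round_lid above 0.75 m/s and contact force between the fingers and large_round_lid below 0.05 N) or (linear speed of small_round_lid above 0.75 m/s and contact force between the fingers and small_round_lid below 0.05 N) or (linear speed of square_lid above 0.75 m/s and contact force between the fingers and square_lid below 0.05 N) or (linear speed of oblong_lid above 0.75 m/s and contact force between the fingers and oblong_lid below 0.05 N)).
It fails at once if a pot is tipped (angle between any of large_round_pot, small_round_pot, square_pot, oblong_pot's own z axis and vertical above 0.35 rad).
It fails at once if the salt mill is shifted by more than 4 cm or knocked over (distance of salt_mill from where it was at the start of the episode above 0.04 m or angle between salt_mill's own z axis and vertical above 0.5 rad).
It fails at once if the herb jar is shifted by more than 4 cm or knocked over (distance of herb_jar from where it was at the start of the episode above 0.04 m or angle between herb_jar's own z axis and vertical above 0.5 rad).
It also fails if it takes over 96 s, if anything falls off the work surface, if the arm or the gripper's body presses on something with over 40 N, if the wrist force passes 120 N, or if a joint passes its speed limit or range.

ROBOT

A 6-joint arm with a two-finger parallel gripper is mounted at the origin on a cart in front of the work surface, level with it; the furniture and walls round the work are solid. World frame = base frame: x ahead of the robot, y to its left, z up, the work surface at z = 0. Lengths are in m, angles in rad, forces in N, time in s.
With the tool pointing down it reaches from about 0.275 to 0.825 m from the base axis. Payload 4.9 kg.
Tool frame: the origin (TCP) lies midway between the tips of the shut fingers; the grasp point (between the pads) lies 19 mm behind it (bot.grip_depth is the distance from the TCP to the grasp point, in m); z points along the fingers, y is the line along which they close (so a half turn about z gives the same grasp; the last joint's range is limited). The gripper opens to 85 mm and grips with 20 to 120 N. Pads are 22 mm wide; open, the fingers measure 114 mm over their backs; the gripper's body (76 mm by 85 mm) begins 54 mm behind the grasp point. The pads swing forward as they close: fully open they stand 13 mm farther back than shut.
Start: joints at [-1.286, 0.326, -0.193, 1.052, 0, 1.437], TCP at [0.224, -0.502, 0.231] pointing down, gripper open.
Joint ranges: [-2.65, 2.65], [-0.97, 1.79], [-1.3, 1.35], [-1.93, 2.1], [-1.47, 1.37], [-3.14, 3.14]. Speed limits (rad/s): [2.57, 2.57, 3.14, 3.14, 3.14, 3.14].

INTERFACE

Orientations are given as a unit quaternion [w, x, y, z].
In Python, from cell import bot gives the robot as it stands. Calls block until the motion is done:
- bot.move_pose(position, orientation): joint-space move of the TCP to a pose.
- bot.move_linear(position, speed=0.15, rotation=None, until_force=None): straight line of the TCP; rotation=None keeps the orientation; speed is the mean speed in m/s. With until_force (N) it stops when the force on the tool has changed by that much, and returns True; else False.
- bot.goto_joints(angles): joint-space move.
- bot.set_gripper(opening, grasp_force=None): opening from 0.0 (shut) to 1.0 (fully open); grasp_force is the grip in N (None keeps the last); returns when the fingers have stopped.
- bot.wait(seconds).
- bot.solve_ik(position, orientation): joint angles nearest the present ones, or None.
- bot.camera(name): name is "scene" or "side" or "wrist"; returns the picture (400x640x3 uint8, red, green, blue); there is no depth.
- bot.calibration(name): a dict with "mtx" (3x3 intrinsics, pixels), "extrinsics" (4x4, takes a point from world to camera coordinates); the wrist camera has in their place "hand_eye" (4x4, takes a point from camera to tool coordinates, whose origin is the TCP and whose axes are the flange's). Camera axes: x right, y down, z forward; pixel columns grow to the right and rows downward; lengths in m; the calibration is good to about 2 mm. A picture is of the moment at which its call begins: read the wrist's pose just before it. calibration takes no time and is no camera call.
A pose or a line that the arm cannot do raises bot.PlanningError and nothing moves.
- bot.close_job(): hands the job in; it is judged then, once.
Trained networks look in the newest picture that a camera, given by its name, has taken for a name from the list of things; names that differ only in an ending like _2 or _b are one class to them, and where a whole thing is asked for, a point or a joint stands for the part that bears it (a point fixed in the world has none). Each returns a list of dicts, best first, with "confidence" (0 to 1); they miss things now and then, are a little off and sometimes report something else, mostly with a low value. They report only what shows in the picture. A call takes as long as a camera call.
- bot.search_frame(camera, thing): "bbox" ([left, top, width, height] in pixels, round what is visible of it).
Readings, each from a call of its own:
- bot.read_clock(): time.
- bot.read_joint_positions(): joint angles.
- bot.read_joint_vel(): joint speeds.
- bot.read_joint_efforts(): joint torques, N m.
- bot.read_position(): TCP position.
- bot.read_tool_rot(): TCP orientation.
- bot.read_ft_force(): force on the tool from outside, world axes, zero at the start.
- bot.read_moment(): the same for the moment, N m.
- bot.read_gripper_width(): opening from 0.0 (shut) to 1.0 (fully open).
- bot.read_finger_force(): force on a finger pad.
Only numpy, scipy, OpenCV 4.12 (cv2) and the standard library are available. Lean on these libraries where they do the work, as an engineer would, in place of code of your own. Each camera call takes 0.05 s, during which the arm holds its last target. There are 200 camera calls.

## Working session

There is one attempt and no reset: what is moved stays moved. The work goes in short steps, each a Python script; the robot and the scene stay as the last script left them, time stands still between calls to the robot, and variables do not carry over. Pictures are saved under pics/ and viewed, at most 14 in all, crops included, and the job is handed in when it is done.

```bash
mkdir -p pics; ls; python3 - <<'E'
from cell import bot
import cv2,numpy as np
names="large_round_pot small_round_pot square_pot oblong_pot large_round_lid small_round_lid square_lid oblong_lid salt_mill herb_jar".split()
np.set_printoptions(precision=4,suppress=True)
for c in("scene","side"):
    im=bot.camera(c);cv2.imwrite(f"pics/{c}0.png",im[:,:,::-1])
    k=bot.calibration(c);print(c,k["mtx"],k["extrinsics"])
    for n in names:
        print(n,[(np.round(d["bbox"]).tolist(),round(d["confidence"],2)) for d in bot.search_frame(c,n)[:2]])
k=bot.calibration("wrist");print(k["mtx"],k["hand_eye"],bot.read_clock(),bot.read_tool_rot())
E
```

```text
pics
scene [[374.099    0.     309.4213]
 [  0.     374.099  193.4129]
 [  0.       0.       1.    ]] [[-0.8868 -0.4621  0.0122  0.4936]
 [-0.2136  0.3863 -0.8973  0.1364]
 [ 0.4099 -0.7983 -0.4412  0.6382]
 [ 0.      0.      0.      1.    ]]
large_round_pot [([177.0, 184.0, 59.0, 61.0], 0.75)]
small_round_pot [([286.0, 212.0, 47.0, 64.0], 0.92)]
square_pot [([244.0, 151.0, 46.0, 45.0], 0.93)]
oblong_pot [([340.0, 172.0, 51.0, 58.0], 0.67)]
large_round_lid [([255.0, 202.0, 55.0, 29.0], 0.9), ([316.0, 169.0, 24.0, 21.0], 0.69)]
small_round_lid [([314.0, 168.0, 26.0, 22.0], 0.86)]
square_lid [([364.0, 166.0, 39.0, 18.0], 0.72)]
oblong_lid [([287.0, 151.0, 41.0, 19.0], 0.56)]
salt_mill [([225.0, 216.0, 26.0, 58.0], 0.55), ([289.0, 212.0, 45.0, 62.0], 0.55)]
herb_jar [([350.0, 129.0, 17.0, 38.0], 0.75), ([367.0, 164.0, 38.0, 22.0], 0.34)]
side [[509.8007   0.     319.9123]
 [  0.     509.8007 198.3776]
 [  0.       0.       1.    ]] [[-0.9959 -0.0869  0.0251  0.5661]
 [-0.0576  0.3951 -0.9169  0.0699]
 [ 0.0697 -0.9145 -0.3984  1.2866]
 [ 0.      0.      0.      1.    ]]
large_round_pot 
[... 190 characters left out ...]
8.0, 179.0, 54.0, 45.0], 0.91)]
large_round_lid [([297.0, 213.0, 44.0, 24.0], 0.73)]
small_round_lid [([314.0, 188.0, 27.0, 15.0], 0.73)]
square_lid [([352.0, 170.0, 34.0, 15.0], 0.87), ([299.0, 212.0, 42.0, 28.0], 0.41)]
oblong_lid [([249.0, 207.0, 43.0, 51.0], 0.16)]
salt_mill [([305.0, 231.0, 23.0, 39.0], 0.85), ([248.0, 207.0, 42.0, 52.0], 0.52)]
herb_jar [([328.0, 142.0, 14.0, 39.0], 0.73), ([271.0, 168.0, 41.0, 20.0], 0.27)]
[[319.9317   0.     324.4574]
 [  0.     319.9317 202.9041]
 [  0.       0.       1.    ]] [[ 0.0004 -0.9457 -0.3251  0.0832]
 [ 1.      0.0009 -0.0013  0.0004]
 [ 0.0015 -0.3251  0.9457 -0.1421]
 [ 0.      0.      0.      1.    ]] 1.1 [0.     0.9782 0.2078 0.    ]
```

View pics/scene0.png

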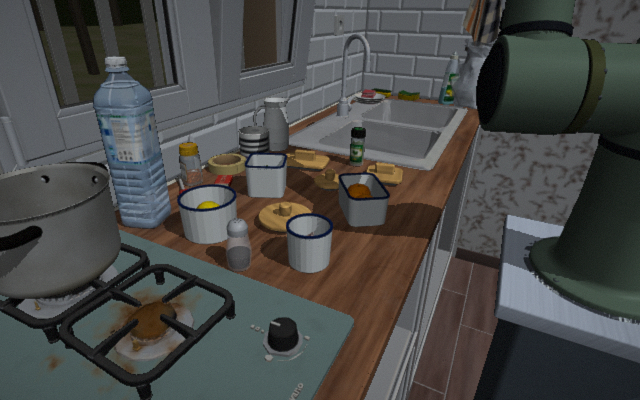

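View pics/side0.png

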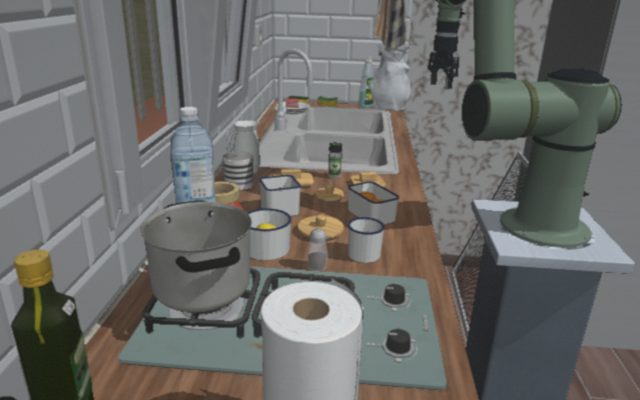

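The scene view shows the large round pot (207,215), small round pot (310,243), square pot (267,173), oblong pot (363,200). The lids are at (285,215) large, (328,179) small, (384,173) square and (308,158) oblong, with the mill at (238,245) and the jar at (357,147). The side view agrees with this. Next I'll triangulate roughly and take wrist views from above.

```bash
cat > h.py <<'E'
from cell import bot
import cv2,numpy as np,json
from scipy.spatial.transform import Rotation as R
from scipy.optimize import least_squares
np.set_printoptions(precision=4,suppress=True)
def q(yaw):  # tool down, tool x axis at yaw about world z
    r=R.from_euler('z',yaw)*R.from_euler('x',np.pi); x=r.as_quat(); return np.array([x[3],*x[:3]])
def T_cam():  # world->camera for the wrist, at the present pose
    p=bot.read_position(); w=bot.read_tool_rot()
    T=np.eye(4);T[:3,:3]=R.from_quat([w[1],w[2],w[3],w[0]]).as_matrix();T[:3,3]=p
    return np.linalg.inv(T@bot.calibration("wrist")["hand_eye"])
def proj(K,E,P):
    c=np.atleast_2d(P)@E[:3,:3].T+E[:3,3]; u=c@K.T; return u[:,:2]/u[:,2:]
def plane(K,E,px,z):  # pixel rays cut with height z
    px=np.atleast_2d(px); d=np.c_[px,np.ones(len(px))]@np.linalg.inv(K).T@E[:3,:3]; o=-E[:3,:3].T@E[:3,3]
    return o+d*((z-o[2])/d[:,2])[:,None]
def tri(obs): # [(K,E,px)]
    f=lambda P:np.concatenate([proj(K,E,P)[0]-p for K,E,p in obs])
    s=least_squares(f,[.5,0,.05]); return s.x,np.abs(s.fun).max()
def look(name):
    E=T_cam(); im=bot.camera("wrist"); cv2.imwrite(f"pics/{name}.png",im[:,:,::-1]); np.save(f"pics/{name}.npy",E); return im,E
KW=bot.calibration("wrist")["mtx"]
E
python3 - <<'E'
from h import *
b=dict(LP=([177,184,59,61],[247,208,44,52]),SP=([286,212,47,64],[348,218,38,45]),QP=([244,151,46,45],[258,175,43,42]),OP=([340,172,51,58],[348,179,54,45]),LL=([257,202,55,29],[297,213,44,24]),SL=([314,168,26,22],[314,188,27,15]),QL=([364,166,39,18],[352,170,34,15]),mill=([225,216,26,58],[305,231,23,39]),jar=([350,129,17,38],[328,142,14,39]))
for n,v in b.items():
    print(n,*tri([(bot.calibration(c)["mtx"],bot.calibration(c)["extrinsics"],np.array(x[:2])+np.array(x[2:])/2) for c,x in zip(("scene","side"),v)]))
for p in ([.42,-.1,.36],[.42,.1,.36],[.4,0,.4],[.45,.1,.4]):
  for y in (0,np.pi/2,-np.pi/2,np.pi):
    s=bot.solve_ik(p,q(y)); print(p,round(y,2),s if s is None else np.array(s))
E
```

```text
LP [0.6614 0.2233 0.0461] 0.06840557761017863
SP [0.4483 0.2086 0.0384] 0.27302488630834887
QP [ 0.6754 -0.0054  0.0404] 0.7775526642493844
OP [ 0.4268 -0.0129  0.0301] 1.7602826169433854
LL [0.5612 0.1041 0.0124] 1.3811606120224837
SL [ 0.5565 -0.0941  0.0147] 1.7582795242532825
QL [ 0.4418 -0.1925  0.0234] 2.6466101909127246
mill [0.5531 0.2692 0.039 ] 0.012483945032329302
jar [ 0.5478 -0.2865  0.0428] 0.17473002935224713
[0.42, -0.1, 0.36] 0 [-0.4051  0.0441 -0.2154  1.3113  0.      2.7365]
[0.42, -0.1, 0.36] 1.57 [-0.4051  0.0441 -0.2154  1.3113  0.      1.1657]
[0.42, -0.1, 0.36] -1.57 [-0.4051  0.0441 -0.2154  1.3113  0.     -1.9758]
[0.42, -0.1, 0.36] 3.14 [-0.4051  0.0441 -0.2154  1.3113  0.     -0.4051]
[0.42, 0.1, 0.36] 0 [ 0.0624  0.0441 -0.2154  1.3113  0.     -3.0792]
[0.42, 0.1, 0.36] 1.57 [ 0.0624  0.0441 -0.2154  1.3113  0.      1.6332]
[0.42, 0.1, 0.36] -1.57 [ 0.0624  0.0441 -0.2154  1.3113  0.     -1.5084]
[0.42, 0.1, 0.36] 3.14 [ 0.0624  0.0441 -0.2154  1.3113  0.      0.0624]
[0.4, 0, 0.4] 0 [-0.1851 -0.0215 -0.1829  1.4094  0.      2.9565]
[0.4, 0, 0.4] 1.57 [-0.1851 -0.0215 -0.1829  1.4094  0.      1.3857]
[0.4, 0, 0.4] -1.57 [-0.1851 -0.0215 -0.1829  1.4094  0.     -1.7559]
[0.4, 0, 0.4] 3.14 [-0.1851 -0.0215 -0.1829  1.4094  0.     -0.1851]
[0.45, 0.1, 0.4] 0 [ 0.0583  0.0991 -0.0563  1.4154  0.     -3.0833]
[0.45, 0.1, 0.4] 1.57 [ 0.0583  0.0991 -0.0563  1.4154  0.      1.6291]
[0.45, 0.1, 0.4] -1.57 [ 0.0583  0.0991 -0.0563  1.4154  0.     -1.5125]
[0.45, 0.1, 0.4] 3.14 [ 0.0583  0.0991 -0.0563  1.4154  0.      0.0583]
```

```bash
python3 - <<'E'
from h import *
for i,y in enumerate((-.12,.14)):
    bot.move_pose([.46,y,.33],q(np.pi)); look(f"w{i}")
print(bot.read_clock())
E
```

```text
3.9
```

View pics/w0.png

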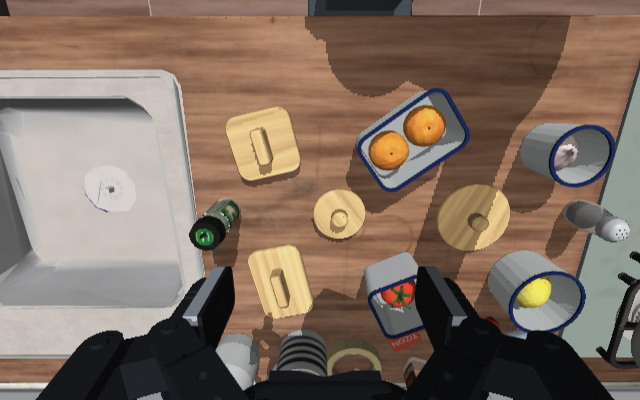

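View pics/w1.png

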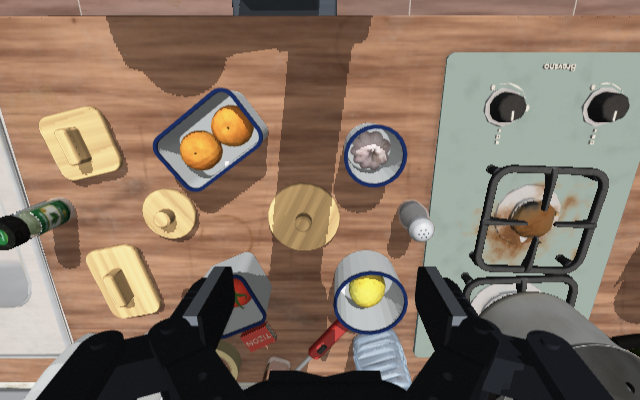

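Both wrist views show every pot and lid. In w0 the square lid candidate is at (263,145), the second bar lid at (278,283), and the small lid at (340,215). Also in w0: large lid (474,218), oblong pot (413,138), small pot (585,155), large pot (540,290), and square pot (400,293), partly behind a finger. I'll take two more views farther out and segment them.

```bash
python3 - <<'E'
from h import *
for i,y in ((2,.12),(3,-.1)):
    bot.move_pose([.6,y,.34],q(np.pi)); look(f"w{i}")
print(bot.read_clock())
for i in range(4):
    im=cv2.imread(f"pics/w{i}.png"); h=cv2.cvtColor(im,cv2.COLOR_BGR2HSV)
    blue=cv2.inRange(h,(110,100,30),(125,255,160)); 
    bam=cv2.inRange(h,(16,75,90),(28,190,255))
    im[blue>0]=(255,0,255); im[bam>0]=(0,255,0)
    cv2.imwrite(f"pics/m{i}.png",im)
a=[cv2.imread(f"pics/{n}.png") for n in("w2","w3","m0","m2")]
cv2.imwrite("pics/mos.png",cv2.resize(np.vstack([np.hstack(a[:2]),np.hstack(a[2:])]),(800,500)))
im=cv2.cvtColor(cv2.imread("pics/w0.png"),cv2.COLOR_BGR2HSV)
for p in((280,120),(455,220),(500,210),(330,210),(265,265),(320,100),(540,80),(250,250),(530,60),(480,250),(330,140)): print(p,im[p[1],p[0]])
E
```

```text
5.5083
(280, 120) [ 20  99 233]
(455, 220) [ 17 114 147]
(500, 210) [ 20  98 235]
(330, 210) [ 19 100 229]
(265, 265) [ 19 103 227]
(320, 100) [ 12 100 169]
(540, 80) [ 11 114  83]
(250, 250) [ 11 109 138]
(530, 60) [ 12 119  88]
(480, 250) [ 12 110 151]
(330, 140) [ 11 100 174]
```

View pics/mos.png

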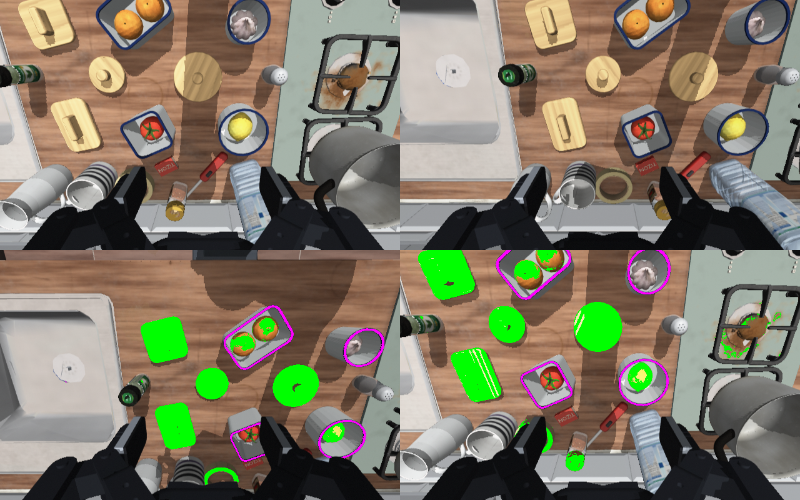

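The masks are clean: bamboo shows green, rims magenta. Next I'll fit the poses by silhouette hull over the views where each thing is whole.

```bash
cat > fit.py <<'E'
from h import *
def outline(kind):
    a,b,r=kind; c=np.array([[sx*(a/2-r),sy*(b/2-r)] for sx,sy in((1,1),(-1,1),(-1,-1),(1,-1))]); t=np.linspace(0,np.pi/2,12)
    return np.vstack([c[i]+r*np.c_[np.cos(t+i*np.pi/2),np.sin(t+i*np.pi/2)] for i in range(4)])
def masks(i):
    h=cv2.cvtColor(cv2.imread(f"pics/w{i}.png"),cv2.COLOR_BGR2HSV)
    return dict(rim=cv2.inRange(h,(110,100,30),(125,255,160)),bam=cv2.morphologyEx(cv2.inRange(h,(15,75,90),(28,190,255)),cv2.MORPH_OPEN,np.ones((3,3))))
def comp(mask,px):  # hull of the component nearest to px, None if cut
    n,l,s,c=cv2.connectedComponentsWithStats(mask); g=[k for k in range(1,n) if s[k,4]>150]
    k=min(g,key=lambda k:np.hypot(*(c[k]-px)))
    if np.hypot(*(c[k]-px))>25 or s[k,1]<3 or s[k,0]<3 or s[k,0]+s[k,2]>637: return None
    return cv2.convexHull(np.argwhere(l==k)[:,::-1].astype(np.float32))[:,0]
def fit(kind,hs,x0,thick,free_z=True):  # hs: [(E,hull)]; x=(x,y,yaw,ztop)
    o=outline(kind); t=np.linspace(0,1,60,endpoint=False)
    dense=[]
    for E,h in hs:
        d=np.r_[h,h[:1]]; s=np.r_[0,np.cumsum(np.hypot(*np.diff(d,axis=0).T))]; u=t*s[-1]
        dense.append((E,np.c_[np.interp(u,s,d[:,0]),np.interp(u,s,d[:,1])].astype(np.float32)))
    def res(v):
        p=R.from_euler('z',v[2]).apply(np.c_[o,0*o[:,0]])+[v[0],v[1],v[3]]; r=[]
        for E,d in dense:
            P=cv2.convexHull(proj(KW,E,np.r_[p,p-[0,0,thick]]).astype(np.float32))
            r+=[cv2.pointPolygonTest(P,(float(a),float(b)),True)-(-.3) for a,b in d]
        return r
    s=least_squares(res,x0,x_scale=[.01,.01,.1,.01],diff_step=1e-3,loss="soft_l1")
    return s.x,np.sqrt(np.mean(np.square(res(s.x))))
E
cat > run1.py <<'E'
from fit import *
P=dict(large_round_pot=((.108,.108,.0539),'rim',.66,.22,.076,0),small_round_pot=((.078,.078,.0389),'rim',.45,.21,.074,0),
 square_pot=((.09,.09,.016),'rim',.675,-.005,.08,.3),oblong_pot=((.128,.084,.018),'rim',.427,-.013,.066,.6),
 large_round_lid=((.111,.111,.0554),'bam',.56,.104,.019,0),small_round_lid=((.081,.081,.0404),'bam',.556,-.094,.019,0),
 square_lid=((.093,.093,.017),'bam',0,0,.019,.2),oblong_lid=((.131,.087,.019),'bam',0,0,.019,.2))
M=[masks(i) for i in range(4)]; Es=[np.load(f"pics/w{i}.npy") for i in range(4)]
near=plane(KW,Es[0],[263,145],.019)[0]; far=plane(KW,Es[0],[280,283],.019)[0]
print(near,far)
out={}
for n,(k,m,x,y,z,yaw) in P.items():
    for c in ([near,far] if x==0 else [(x,y)]):
        hs=[];used=[]
        for i in range(4):
            if i<2 and (n=='square_pot' or c[0]>.62): continue
            h=comp(M[i][m],proj(KW,Es[i],[c[0],c[1],z])[0])
            if h is not None: hs.append((Es[i],h));used.append(i)
        cand=[fit(k,hs,[c[0],c[1],y0,z],.009 if m=='bam' else .003) for y0 in ([0] if k[2]*2>k[0]*.9 else np.arange(-1.4,1.7,.5))]
        v,e=min(cand,key=lambda q:q[1]); print(n,used,v,"rms px",round(e,2))
        if e<out.get(n,(0,9))[1]: out[n]=(v.tolist(),e)
json.dump({n:v[0] for n,v in out.items()},open("poses.json","w"))
for n,px in (("salt_mill",0),("herb_jar",0)): pass
E
python3 run1.py
```

```text
[ 0.4447 -0.2071  0.019 ] [ 0.6697 -0.1935  0.019 ]
large_round_pot [2, 3] [ 0.6699  0.2069 -0.0708  0.0746] rms px 0.49
small_round_pot [0, 1] [0.4516 0.2027 0.0496 0.0734] rms px 0.51
square_pot [2, 3] [ 0.6737 -0.0032 -1.1375  0.0783] rms px 0.33
oblong_pot [0, 1] [ 0.4345 -0.0092 -0.9486  0.0653] rms px 0.32
large_round_lid [0, 1, 2, 3] [ 0.5577  0.1078 -0.0152  0.0146] rms px 1.01
small_round_lid [0, 1, 2, 3] [ 0.5507 -0.099   0.0805  0.0152] rms px 0.99
square_lid [0, 1] [ 0.4448 -0.2086 -1.343   0.0148] rms px 0.86
square_lid [2, 3] [ 0.6608 -0.1829  1.0965  0.0523] rms px 7.92
oblong_lid [0, 1] [ 0.4497 -0.2268  1.6448 -0.0246] rms px 7.52
oblong_lid [2, 3] [ 0.673  -0.1938 -2.9265  0.0134] rms px 6.82
```

```bash
python3 - <<'E'
from fit import *
M=[masks(i) for i in range(4)]
Es=[np.load(f"pics/w{i}.npy") for i in range(4)]
for i in (0,1,2,3):
    for cl in (3,9):
        m=cv2.morphologyEx(M[i]['bam'],cv2.MORPH_CLOSE,np.ones((cl,cl)))
        p=proj(KW,Es[i],[.6697,-.1935,.019])[0]; h=comp(m,p)
        if h is not None: print(i,cl,p,cv2.minAreaRect(h),cv2.contourArea(h))
# crops of the far lid
c=[cv2.resize(cv2.imread(f"pics/w{i}.png")[y:y+130,x:x+130],(390,390),interpolation=cv2.INTER_CUBIC) for i,x,y in ((0,220,210),(2,65,140))]
cv2.imwrite("pics/far.png",np.hstack(c))
E
```

```text
0 3 [280.0142 283.0126] ((280.208984375, 281.34759521484375), (74.01817321777344, 53.703094482421875), 74.93151092529297) 3617.5
0 9 [280.0142 283.0126] ((280.208984375, 281.34759521484375), (74.01817321777344, 53.703094482421875), 74.93151092529297) 3617.5
1 3 [121.4632 282.8559] ((124.20000457763672, 280.9000244140625), (83.18172454833984, 51.42955780029297), 63.43495178222656) 3719.0
1 9 [121.4632 282.8559] ((124.20000457763672, 280.9000244140625), (83.18172454833984, 51.42955780029297), 63.43495178222656) 3719.0
2 3 [119.5874 200.7506] ((121.46942138671875, 199.30233764648438), (91.82398986816406, 56.704833984375), 67.16634368896484) 4613.5
2 9 [119.5874 200.7506] ((121.46942138671875, 199.30233764648438), (91.82398986816406, 56.704833984375), 67.16634368896484) 4613.5
3 3 [262.2244 199.6311] ((262.55218505859375, 198.61683654785156), (84.68755340576172, 57.888763427734375), 75.3791275024414) 4512.0
3 9 [262.2244 199.6311] ((262.55218505859375, 198.61683654785156), (84.68755340576172, 57.888763427734375), 75.3791275024414) 4512.0
```

View pics/far.png

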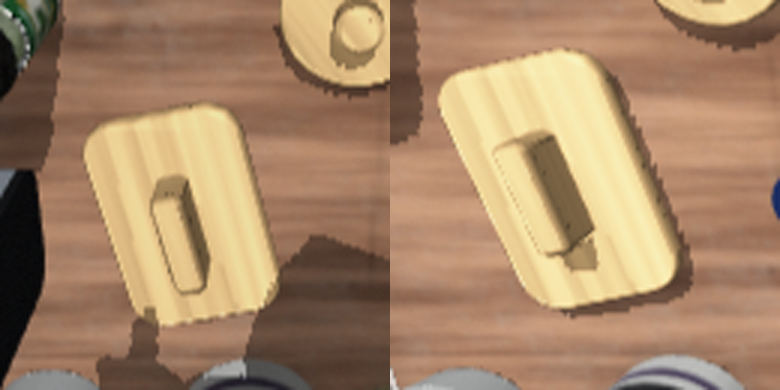

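The crop shows the far lid is the oblong one, clean and lying flat. The bad fit came from the numeric derivative step, so I'll rescale that.

```bash
python3 - <<'E'
s=open("fit.py").read()
s=s.replace("    def res(v):","    sc=np.array([.02,.02,.2,.02]); x0=np.array(x0,float)\n    def res(w):\n        v=x0+sc*(w-1)")
s=s.replace("least_squares(res,x0,x_scale=[.01,.01,.1,.01],diff_step=1e-3,","least_squares(res,np.ones(4),diff_step=1e-2,")
s=s.replace("return s.x,np","return x0+sc*(s.x-1),np")
open("fit.py","w").write(s)
E
python3 run1.py
python3 - <<'E'
from fit import *
# check: handle tops by triangulation, knob centres (by hand, w0/w1) 
Es=[np.load(f"pics/w{i}.npy") for i in range(4)]
for n,a,b in (("small knob top",(340,220),(168,219)),("large knob top",(480,224),(304,223))):
    print(n,*tri([(KW,Es[0],np.array(a)),(KW,Es[1],np.array(b))]))
E
```

```text
[ 0.4447 -0.2071  0.019 ] [ 0.6697 -0.1935  0.019 ]
large_round_pot [2, 3] [0.6699 0.2069 0.0323 0.0746] rms px 0.49
small_round_pot [0, 1] [0.4516 0.2027 0.0848 0.0734] rms px 0.51
square_pot [2, 3] [ 0.6737 -0.0032 -1.1375  0.0783] rms px 0.33
oblong_pot [0, 1] [ 0.4345 -0.0092 -0.9487  0.0653] rms px 0.32
large_round_lid [0, 1, 2, 3] [0.5577 0.1078 0.0666 0.0145] rms px 1.01
small_round_lid [0, 1, 2, 3] [ 0.5507 -0.099  -0.0338  0.0152] rms px 0.99
square_lid [0, 1] [ 0.4448 -0.2086  0.2279  0.0148] rms px 0.86
square_lid [2, 3] [ 0.6609 -0.183   1.0975  0.052 ] rms px 7.91
oblong_lid [0, 1] [ 0.4497 -0.2267  1.6446 -0.0245] rms px 7.51
oblong_lid [2, 3] [ 0.673  -0.1938  0.2151  0.0134] rms px 6.82
small knob top [ 0.5562 -0.0972  0.0235] 0.42434296685280515
large knob top [0.5578 0.1087 0.0359] 0.4511605873921667
```

```bash
sed -i 's/bam=cv2.morphologyEx(\(.*\),cv2.MORPH_OPEN,np.ones((3,3)))/bam=cv2.morphologyEx(\1,cv2.MORPH_CLOSE,np.ones((5,5)))/' fit.py
python3 run1.py
python3 - <<'E'
from fit import *
Es=[np.load(f"pics/w{i}.npy") for i in range(4)]; P=json.load(open("poses.json")); KN={'large_round_lid':(.025,.025,.0124),'small_round_lid':(.025,.025,.0124),'square_lid':(.05,.018,.001),'oblong_lid':(.06,.018,.001)}
KB={'large_round_lid':(.111,.111,.0554),'small_round_lid':(.081,.081,.0404),'square_lid':(.093,.093,.017),'oblong_lid':(.131,.087,.019)}
c=[]
for i,n in ((0,'large_round_lid'),(1,'small_round_lid'),(0,'square_lid'),(2,'oblong_lid'),(1,'square_lid'),(3,'large_round_lid')):
    x,y,w,_=P[n]; im=cv2.resize(cv2.imread(f"pics/w{i}.png"),None,fx=3,fy=3,interpolation=cv2.INTER_CUBIC)
    for k,z in ((KN[n],.043),(KB[n],.019)):
        o=outline(k); p=R.from_euler('z',w).apply(np.c_[o,0*o[:,0]])+[x,y,z]
        cv2.polylines(im,[np.int32(proj(KW,Es[i],p)*3+1)],True,(0,0,255),1)
    u=np.int32(proj(KW,Es[i],[x,y,.03])[0]*3); u=np.maximum(u,130); c.append(cv2.resize(im[u[1]-130:u[1]+130,u[0]-130:u[0]+130],(260,260)))
cv2.imwrite("pics/ov.png",np.vstack([np.hstack(c[:3]),np.hstack(c[3:])]))
E
```

```text
[ 0.4447 -0.2071  0.019 ] [ 0.6697 -0.1935  0.019 ]
large_round_pot [2, 3] [0.6699 0.2069 0.0323 0.0746] rms px 0.49
small_round_pot [0, 1] [0.4516 0.2027 0.0848 0.0734] rms px 0.51
square_pot [2, 3] [ 0.6737 -0.0032 -1.1375  0.0783] rms px 0.33
oblong_pot [0, 1] [ 0.4345 -0.0092 -0.9487  0.0653] rms px 0.32
large_round_lid [0, 1, 2, 3] [0.5574 0.1074 0.0348 0.0152] rms px 0.9
small_round_lid [0, 1, 2, 3] [ 0.5507 -0.099  -0.0209  0.0153] rms px 0.94
square_lid [0, 1] [ 0.4447 -0.2086  0.228   0.0152] rms px 0.81
square_lid [2, 3] [ 0.6637 -0.1888  0.1401  0.0286] rms px 7.21
oblong_lid [0, 1] [ 0.4497 -0.228   1.6958 -0.0259] rms px 7.5
oblong_lid [2, 3] [ 0.6727 -0.1937  0.2136  0.0143] rms px 0.77
```

View pics/ov.png

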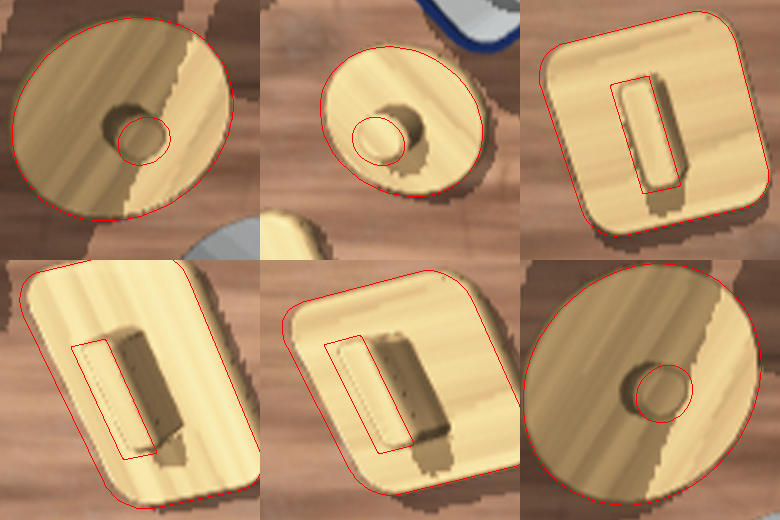

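The fits are good: the overlays sit within about 1–2 px, and the measured rim heights match the text within 2 mm. I'll do the square lid first, with checks.

```bash
cat > place.py <<'E'
from h import *
P=json.load(open("poses.json"))
GZ=.0215; SEAT=dict(large_round=.066,small_round=.064,square=.070,oblong=.056); SYM=dict(square=np.pi/2,oblong=np.pi,large_round=0,small_round=0)
wrap=lambda a,m:(a+m/2)%m-m/2
def do(n,carry=.165):
    l,p=P[n+"_lid"],P[n+"_pot"]
    if SYM[n]: y0=np.pi+wrap(l[2],np.pi); y1=y0+wrap(p[2]-l[2],SYM[n])
    else: y0=y1=np.pi
    bot.set_gripper(.65,50)
    c=bot.read_position(); bot.move_linear([c[0],c[1],max(c[2],carry)],.3) if c[2]<carry else None
    bot.move_pose([l[0],l[1],.10],q(y0)); bot.move_linear([l[0],l[1],GZ],.12,until_force=8)
    z0=bot.read_position()[2]
    bot.set_gripper(0,50); g=bot.read_gripper_width(),bot.read_finger_force()
    bot.move_linear([l[0],l[1],carry],.2)
    bot.move_pose([p[0],p[1],carry],q(y1))
    zs=SEAT[n]+z0
    bot.move_linear([p[0],p[1],zs+.012],.15)
    f=bot.move_linear([p[0],p[1],zs-.0015],.04,until_force=6); z=bot.read_position()
    print(n,"grip z",z0,"width*85mm",g[0]*85,"F",g[1],"stop",f,"above seat mm",(z[2]-zs)*1e3,"held",bot.read_gripper_width()*85,"ft",bot.read_ft_force())
    bot.set_gripper(.65); bot.move_linear([p[0],p[1],carry+.03],.25); print("t",bot.read_clock())
E
python3 - <<'E'
from place import *
do("square")
bot.move_pose([.5,-.0,.33],q(np.pi)); look("a1")
E
```

```text
square grip z 0.022031341890551257 width*85mm 16.716448459468445 F 49.87550502642989 stop True above seat mm 0.3504991964364268 held 16.732449647870446 ft [0.5655 0.066  3.8381]
t 12.2917
```

View pics/a1.png

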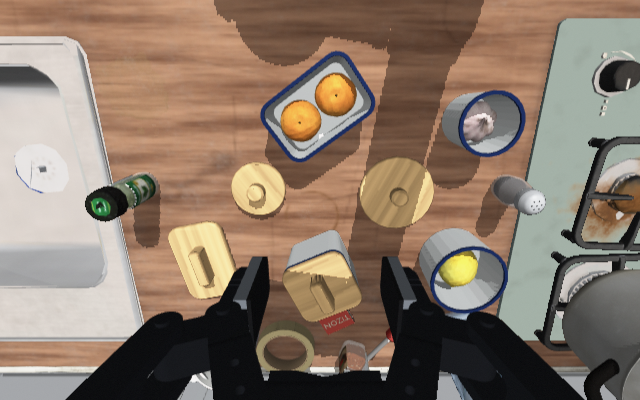

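The square lid sits on its pot at (322,285), it stopped 0.35 mm above its seat, and nothing else has moved. Next are the other three.

```bash
python3 - <<'E'
from place import *
for n in("oblong","small_round","large_round"): do(n)
bot.move_pose([.46,-.02,.33],q(np.pi)); look("b0"); bot.move_pose([.46,.12,.33],q(np.pi)); look("b1")
a=[cv2.imread(f"pics/b{i}.png")[:340] for i in(0,1)]; cv2.imwrite("pics/bb.png",cv2.resize(np.vstack(a),(560,595)))
cv2.imwrite("pics/s1.png",bot.camera("scene")[130:290,150:430,::-1].repeat(2,0).repeat(2,1))
E
```

```text
oblong grip z 0.022438297243572096 width*85mm 16.47457249032642 F 50.63446333631873 stop True above seat mm 0.062277487918233065 held 16.63018592908495 ft [-2.047  -0.2349  5.9473]
t 20.1667
small_round grip z 0.022212309257778524 width*85mm 23.414087731062423 F 48.87799859046936 stop True above seat mm 0.3682657329075606 held 22.961722161480413 ft [-1.5415 -0.8576  6.0104]
t 26.5917
large_round grip z 0.02242042546342721 width*85mm 23.066725477578235 F 48.93098831176758 stop True above seat mm 0.21743605746632477 held 23.003726373658345 ft [-0.7809 -0.5999  3.7008]
t 32.175
```

View pics/bb.png

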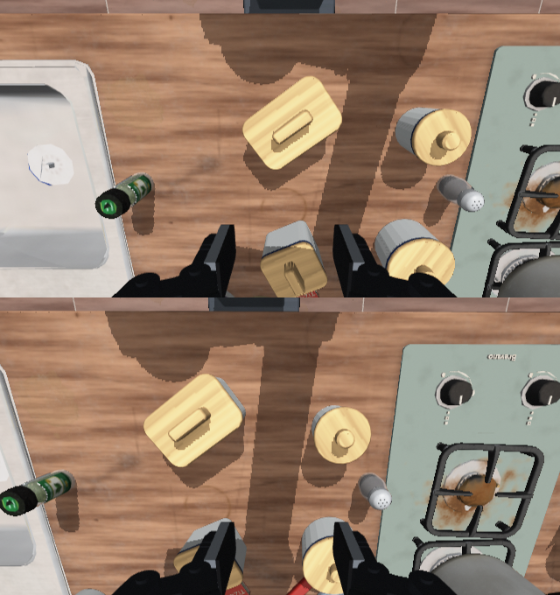

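View pics/s1.png

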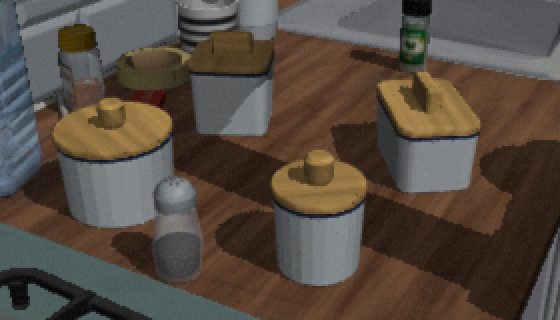

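All four lids sit level on their pots: large (113,135), small (318,185), square (233,50) and oblong (428,105). A thin blue rim shows evenly under each, and the mill and jar are still standing.

```bash
python3 -c "
from cell import bot
print(bot.close_job())"
```

```text
the job is handed in; nothing more can be done
None
```

I put all four bamboo lids on their matching pots and handed the job in at about 33 s of the 96 s allowed. Each lid stopped within 0.4 mm of its seat, and the salt mill and herb jar are still standing; the hand-in call gave no verdict.

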